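# Seat the adjustable wedge and hold a sample slide flush on its slope

## Robot

A 6-joint arm with a two-finger parallel gripper is mounted at the origin on a cart in front of the work surface, level with it; the furniture and walls round the work are solid. World frame = base frame: x ahead of the robot, y to its left, z up, the work surface at z = 0. Lengths are in mm, angles in degrees, forces in N, time in s.
With the tool pointing down it reaches from about 300 to 850 mm from the base axis. Payload 4.2 kg.
Tool frame: the origin (TCP) lies at the very end of the fingers, on their centre line; the grasp point (between the pads) lies 19 mm behind it; z points along the fingers, y is the line along which they close (so a half turn about z gives the same grasp; the last joint's range is limited). The gripper opens to 91 mm and grips with 3 to 60 N. Pads are 32 mm wide; open, the fingers measure 118 mm over their backs; the gripper's body (76 mm by 178 mm) begins 60 mm behind the grasp point.
Start: joints at [72.078, 18.312, 89.639, -0, 72.044, -1.146], TCP at [165.968, 550.547, 175.676] pointing down, gripper open.
Joint ranges: [-177.97, 177.97], [-48.28, 115.42], [12.27, 149.76], [-77.06, 257.06], [2.81, 150.46], [-146.56, 146.56]. Speed limits (degrees/s): [147.25, 147.25, 180, 180, 180, 180].

## Interface

Orientations are given as [roll, pitch, yaw] about the fixed x, y, z axes, in that order (R = Rz(yaw) Ry(pitch) Rx(roll)).
In Python, from workcell import env, eyes gives the robot as it stands.
- The arm moves only by the tool send_rows, never from a script. Its argument "targets" is text: rows parted by semicolons, each of 7 numbers parted by spaces: the shift along the tool's x, y, z in m, then the turn, a rotation vector about the tool's x, y, z in degrees, then the opening in per cent of the stroke, from 0 (shut) to 100 (fully open). A call has 1 to 12 rows; each row is the pose to reach, as a shift and turn from the pose commanded when the call began, along the tool's axes at that moment; what a row does not reach only later rows make up. A row lasts 1/12 s, in which the tool goes at most 41.7 mm and 7.16 degrees, less where a joint would pass 70% of its speed; a pose out of reach is approached as far as the arm can. A call with a gripper value outside its range is refused whole. The fingers move at their own pace and stop on an object; "grip_force" is the grip in N (left out, the last holds). Time passes only in rows, so rows that repeat a pose let the fingers close. It gives the time, the measured TCP pose, the force, the opening and the grip force at its end, in the units of the state.
- env.state(): the state, without advancing time (a new reading comes with each control period).
- eyes.grab_frame(name): name is "scene" or "side" or "wrist"; returns a dict with "image" (384x512x3 uint8, blue, green, red), "fovy" (degrees; the focal length in pixels is half the picture's height over the tangent of half this angle, whatever the lens; pixels are square), "cx", "cy" (the principal point, pixels), "eye" and "attitude" of the camera in the world. Camera axes: x right, y up, looking along -z (the intrinsics and any distortion apply to the point x, -y, -z); pixel columns grow to the right and rows downward; lengths in mm; the calibration is good to about 2 mm. A picture is of the moment at which its call begins. There is no depth.
- env.job_done(): hands the job in; it is judged then, once.
The state is a dict: "time_s": time; "qpos": joint angles; "qvel": joint speeds; "effort": joint torques, N m; "ee_pos": TCP position; "ee_rot": TCP orientation; "force": force on the tool from outside, world axes, zero at the start; "torque": the same for the moment, N m; "gripper_width": finger opening in mm; "gripper_force": force on a finger pad.
Only numpy, scipy, OpenCV 4.12 (cv2) and the standard library are available. Lean on these libraries where they do the work, as an engineer would, in place of code of your own. Each camera call takes 0.05 s, during which the arm holds its last target. There are 200 camera calls.

## Task

Set the yellow adjustable wedge into the pocket of the dark steel base, sloping plate up and raised end at the red dot, fully home, and let go of it. Then pick up the sample slide by its orange fin, tilt it to the wedge's slope and lay it flush and centred on the sloping plate, long side up the slope, as for curing an adhesive under it. Finish while still gripping the slide and pressing it lightly (about 8 N) onto the plate, and do not disturb the bottles, the can or the dish on the desk.

Things in the scene. Friction and masses are not known exactly. Their poses are not given: they have to be found in the camera images.
- base: Dark steel base plate fixed to the desk at the robot's left, 121 x 81 x 14 mm, with a rectangular open-topped pocket in its middle: 85 mm (x) by 45 mm (y), 8 mm deep, rim 14 mm above the desk. Origin: centre of the underside, on the desk. Its x axis runs along the pocket's long side towards the end with the red dot, which points roughly away from the robot; z up.
- pocket (a point): Centre of the pocket's floor, 6 mm above the desk; axes as base.
- wedge: Loose adjustable wedge, 0.2 to 0.4 kg: yellow block 80 (x) by 40 (y) by 26 mm tall, flat sides to grip across y; above it an aluminium plate (80 x 34 x 5 mm), hinged at the low -x end, slopes up to the raised +x end, where a brass lock screw stands out 11 mm. Origin: centre of the block's underside; x to the raised end, z up. Starts plate up on a 2 mm mat, raised end roughly away from the robot.
- thick_end (a point): On the block of the wedge: middle of the end face under the plate's raised end, 40 mm along x from the block's centre, 13 mm above its underside; axes as wedge.
- wedge_plate (a joint): Slope of the wedge's plate against its block, rad (0 flat, positive raises the +x end); somewhere from 0.17 to 0.38, it stays put under the job's forces. Hinge line across y, at x = -40 mm, z = 29 mm of the block; the plate's upper face is 5 mm above the hinge line, square to the plate.
- slope (a point): Centre of the upper face of the wedge's sloping plate; x up the slope, y across it, z square out of the face. The face is 80 mm (x) by 34 mm (y).
- slide: Loose sample slide in its carrier, 0.04 to 0.08 kg: flat plate 76 mm (x) by 26 mm (y) by 5 mm, glass underside, white top; in its middle stands an orange ribbed grip fin 30 mm (x) by 12 mm (y), from 5 to 39 mm above the underside, to grip across y. Origin: centre of the glass underside; z up along the fin. It starts fin up on a 2 mm mat on the desk. Either end may point up the slope.
- ethanol_bottle: Bystander: bottle with red cap, 62 mm diameter, 150 mm tall. Origin: centre of its underside.
- oil_dropper: Bystander: small brown bottle with black cap, 29 mm diameter, 62 mm tall. Origin: centre of its underside.
- objective_can: Bystander: black can, 43 mm diameter, 61 mm tall. Origin: centre of its underside.
- dish: Bystander: closed white culture dish, 59 mm diameter, 16 mm tall. Origin: centre of its underside.
- binders: Row of ring binders that stands on the desk in the middle at the back, fixed: about 0.34 m wide (world y), 0.29 m deep, 0.32 m tall. Their fronts stand 0.58 m ahead of the robot, from 0.25 m to the robot's right to 0.10 m to its left; keep the hand and wrist clear of them when crossing. Origin: about the middle of the row, on the desk.
Things that resemble listed ones, but are neither listed nor needed, are in the scene too. What is shaped like the wedge but green is not meant.

How it is judged (in metres and radians):
On the way, in this order (a step that is already met when the one before it is completed fails the run):
1. the wedge sits home in the pocket, plate up, raised end at the red dot, and is let go (horizontal distance between wedge and pocket below 0.006 m and z of wedge in the frame of pocket below 0.002 m and angle between wedge's own z axis and vertical below 0.035 rad and x of thick_end in the frame of pocket above 0.03 m and contact force between the fingers and wedge below 0.1 N), for 0.2 s.
2. the slide is lifted clear of the desk by the gripper (height (world z) of slide above 0.04 m and contact force between the fingers and slide above 1 N), for 0.1 s.
At the end, for the whole second after the job is handed in: Wedge flat in the pocket (2 mm, 2 deg), raised end at the red dot, not touched by the robot. Slide fin up, gripped, at rest on the plate: parallel within 0.035 rad, gap under 2 mm, centred within 8 mm up and 6 mm across the slope, heading within 0.12 rad, pressed with 2 to 22 N, clear of the base (all of step 2 and horizontal distance between wedge and pocket below 0.006 m and z of wedge in the frame of pocket below 0.002 m and angle between wedge's own z axis and vertical below 0.035 rad and x of thick_end in the frame of pocket above 0.03 m and contact force between slide and wedge between 2 and 22 N and contact force between slide and base below 0.1 N and contact force between the arm and wedge below 0.2 N and angle between slide's own z axis and vertical below 0.6 rad and angle between the z axis of slide and the z axis of slope, either way round below 0.035 rad and angle between the x axis of slide and the x axis of slope, either way round below 0.12 rad and x of slide in the frame of slope between -0.008 and 0.008 m and y of slide in the frame of slope between -0.006 and 0.006 m and z of slide in the frame of slope below 0.002 m and linear speed of slide below 0.01 m/s); the arm keeps its last pose, push and grip.
It fails at once if the slide is pressed on the wedge with more than 40 N (contact force between slide and wedge above 40 N).
It fails at once if the ethanol bottle is shifted by more than 20 mm (distance of ethanol_bottle from where it was at the start of the episode above 0.02 m).
It fails at once if the oil bottle is shifted by more than 20 mm (distance of oil_dropper from where it was at the start of the episode above 0.02 m).
It fails at once if the objective can is shifted by more than 20 mm (distance of objective_can from where it was at the start of the episode above 0.02 m).
It fails at once if the dish is shifted by more than 20 mm (distance of dish from where it was at the start of the episode above 0.02 m).
It also fails if it takes over 61 s, if anything falls off the work surface, if the arm or the gripper's body presses on something with over 40 N, if the wrist force passes 120 N, or if a joint passes its speed limit or range.

## Working session

There is one attempt and no reset: what is moved stays moved. The work goes in short steps, Python scripts to look and compute and a tool call to move; the robot and the scene stay as the last step left them, time stands still between calls to the robot, and variables do not carry over. Pictures are saved under pics/ and viewed, at most 10 in all, crops included, and the job is handed in when it is done.

Besides the shell and the picture viewer there is one more tool, called after "Emit:" by a JSON object that holds its "method" and its "body", one argument or row to a line. send_rows: Moves the arm, as the interface text tells. Its arguments: {"type":"object","properties":{"targets":{"type":"string"},"grip_force":{"type":"number"}},"required":["targets"]}

```bash
ls; mkdir -p pics
python3 - <<'E'
from workcell import env, eyes
import cv2
for n in ("scene","side","wrist"):
    f=eyes.grab_frame(n); cv2.imwrite(f"pics/{n}0.png",f["image"])
    print(n,{k:v for k,v in f.items() if k!="image"})
s=env.state();print(s)
a=cv2.imread("pics/scene0.png");b=cv2.imread("pics/side0.png");c=cv2.imread("pics/wrist0.png")
import numpy as np
E
```

```text
pics
scene {'fovy': 53.00838893290697, 'cx': 249.13113031116777, 'cy': 189.1665429707586, 'eye': array([  19.02503635, -658.50610877,  786.2534432 ]), 'attitude': array([ 51.42810647,   0.52102271, -34.77569574])}
side {'fovy': 46.20292592505335, 'cx': 249.05342666056148, 'cy': 192.61323219520423, 'eye': array([ 368.57929136, 1080.85178463,  912.725182  ]), 'attitude': array([  49.50951526,   -0.93434355, -168.8190068 ])}
wrist {'fovy': 66.08247344454476, 'cx': 258.3581976848689, 'cy': 186.68996003407287, 'eye': array([100.25730654, 568.81440201, 383.43153212]), 'attitude': array([-14.12099639,   0.1367868 ,  73.22318301])}
{'time_s': 0.15, 'qpos': array([ 7.20785851e+01,  1.83421200e+01,  8.96898836e+01, -2.01693573e-04,
        7.20447183e+01, -1.14445314e+00]), 'qvel': array([-0.02901695, -0.13886355, -0.11610789,  0.01984376,  0.03984635,
        0.02215448]), 'effort': array([ 2.16199378e-04, -4.12773550e+01, -2.32154578e+01,  7.28485594e-02,
        4.33065102e-02, -9.79479000e-05]), 'ee_pos': array([165.82476325, 550.11653234, 175.02771774]), 'ee_rot': array([-1.79923289e+02, -1.34063015e-03,  1.63223100e+02]), 'force': array([ 1.03504465, -0.09522097, -0.49168418]), 'torque': array([-0.00575273,  0.03264524,  0.0187096 ]), 'gripper_force': 0.0, 'gripper_width': 91.05539299617048}
```

View pics/scene0.png

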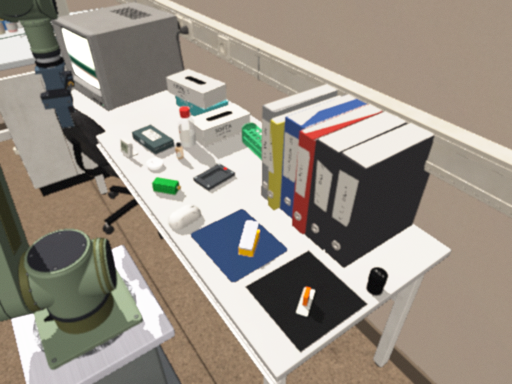

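View pics/wrist0.png

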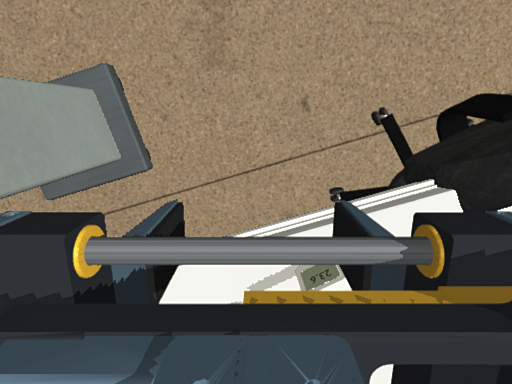

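The scene shows the yellow wedge at about (250,238) on the blue mat and the slide at (306,300) on the black mat. A green decoy is at (166,186). There are two dark plates that could be the base, at (152,138) and (215,177), so I'll look closer.

Run:
```python
import cv2,numpy as np
a=cv2.imread("pics/scene0.png");b=cv2.imread("pics/side0.png")
r=lambda im,x0,y0,w,h,W,H:cv2.resize(im[y0:y0+h,x0:x0+w],(W,H),interpolation=cv2.INTER_CUBIC)
# scene: left region (115,100) 130x100 x3 ; wedge (220,210) 65x50 x6 ; slide (285,275)
A=r(a,112,100,133,100,400,300); B=r(a,220,213,66,50,400,300)
C=r(a,276,277,66,50,400,300)
cv2.imwrite("pics/mos.png",np.vstack([np.hstack([A,B]),np.hstack([C,r(b,0,0,512,384,400,300)])]))
```

```text
(no output)
```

View pics/mos.png

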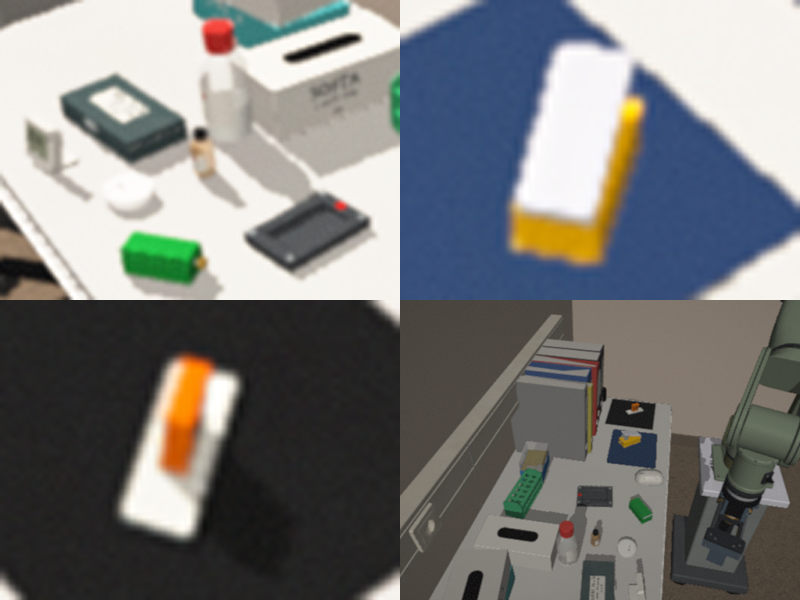

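View pics/side0.png

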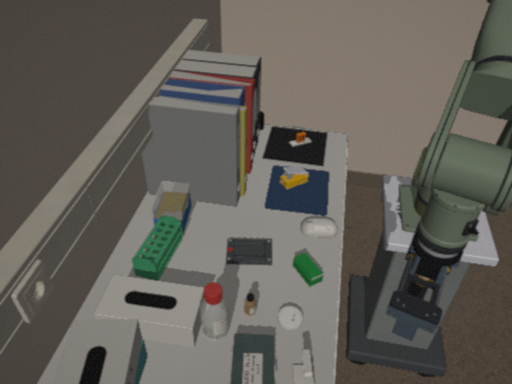

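```bash
cat > h.py <<'E'
import numpy as np
from scipy.spatial.transform import Rotation as R
SC=dict(fovy=53.00838893290697,cx=249.13113031116777,cy=189.1665429707586,eye=np.array([19.02503635,-658.50610877,786.2534432]),attitude=[51.42810647,0.52102271,-34.77569574])
SD=dict(fovy=46.20292592505335,cx=249.05342666056148,cy=192.61323219520423,eye=np.array([368.57929136,1080.85178463,912.725182]),attitude=[49.50951526,-0.93434355,-168.8190068])
rot=lambda c:R.from_euler('xyz',c['attitude'],degrees=True)
def world(c,u,v,z):
    f=192/np.tan(np.radians(c['fovy']/2))
    d=rot(c).apply([(u-c['cx'])/f,-(v-c['cy'])/f,-1.])
    return np.round(c['eye']+d*(z-c['eye'][2])/d[2],1)
def pix(c,p):
    f=192/np.tan(np.radians(c['fovy']/2)); q=rot(c).inv().apply(np.asarray(p,float)-c['eye'])
    return np.stack([c['cx']-f*q[...,0]/q[...,2],c['cy']+f*q[...,1]/q[...,2]],-1)
E
python3 - <<'E'
from h import *
A=lambda x,y:(112+x/3.0075,100+y/3.); B=lambda x,y:(220+x/6.06,213+y/6.); C=lambda x,y:(276+x/6.06,277+y/6.)
print('base');[print(world(SC,*A(*p),14)) for p in [(246,237),(312,191),(370,219),(292,268),(341,206)]]
print('base side');[print(world(SD,*p,14)) for p in [(227,239),(272,240),(272,264),(227,264),(231,249)]]
print('wedge bottom');[print(world(SC,*B(*p),2)) for p in [(111,248),(203,262)]]
print('wedge plate');[print(world(SC,*B(*p),z)) for p,z in [((118,203),36),((195,220),36),((155,45),56),((235,52),56)]]
print('slide');[print(world(SC,*C(*p),7)) for p in [(120,217),(195,240),(240,75)]]
print('fin');[print(world(SC,*C(*p),41)) for p in [(180,60),(213,62),(193,122),(165,118)]]
print('slide side',world(SD,300,143,7),world(SD,300,135,41),'wedge',world(SD,294,182,20))
print('others',world(SC,*A(225,130),0),world(SC,*A(204,172),0),world(SC,*A(130,195),8),world(SC,376,290,0), world(SC,166,186,15))
E
```

```text
base
[446.2 292.6  14. ]
[552. 327.  14.]
[576.8 241.1  14. ]
[460. 215.  14.]
[563.5 281.6  14. ]
base side
[579.5 250.2  14. ]
[458.1 228.1  14. ]
[444.8 312.6  14. ]
[559.  336.8  14. ]
[560.5 283.8  14. ]
wedge bottom
[389.6 -61.2   2. ]
[418.3 -91.6   2. ]
wedge plate
[390.5 -67.1  36. ]
[412.  -94.5  36. ]
[448.7 -10.8  56. ]
[475.7 -35.7  56. ]
slide
[ 396.4 -291.6    7. ]
[ 413.1 -315.5    7. ]
[ 478.7 -268.7    7. ]
fin
[ 444.5 -267.1   41. ]
[ 454.3 -275.1   41. ]
[ 429.4 -291.7   41. ]
[ 421.9 -284.2   41. ]
slide side [ 434.9 -269.2    7. ] [ 437.9 -268.3   41. ] wedge [428.7 -28.5  20. ]
others [541.3 528.    0. ] [475.3 456.4   0. ] [377.6 451.9   8. ] [ 602.9 -351.6    0. ] [353.7 310.4  15. ]
```

Here are the candidates, by scene pixel:
- **Wedge:** the yellow one at (250,238), not the green one at (166,186).
- **Base:** the dark plate with a pocket and red dot at (214,177), not the box at (152,138).
- **Slide:** the orange fin at (306,300).

The crop confirms all three choices. Next I'll move above the wedge.

```bash
cat >> h.py <<'E'
def down(yaw,tilt=0):   # tool pointing down, x at yaw; tilt raises its x axis (deg)
    return R.from_euler('z',yaw,degrees=True)*R.from_euler('y',-tilt,degrees=True)*R.from_euler('x',180,degrees=True)
def row(p,Rt,s=None):
    from workcell import env
    s=s or env.state(); R0=R.from_euler('xyz',s['ee_rot'],degrees=True)
    d=R0.inv().apply(np.array(p)-s['ee_pos'])/1000; w=np.degrees((R0.inv()*Rt).as_rotvec())
    print(' '.join('%.4f'%x for x in d),' '.join('%.2f'%x for x in w))
def st():
    from workcell import env
    s=env.state(); print({k:np.round(s[k],2) for k in('time_s','ee_pos','ee_rot','force','qpos','gripper_width','gripper_force')}); return s
E
python3 -c "
from h import *
row([432,-52,165],down(45))"
```

```text
-0.4286 -0.4996 0.0107 -0.05 0.08 118.22
```

Emit:
{"method": "send_rows", "body": {
  "targets": "-0.4286 -0.4996 0.0107 0 0 118.2 100;-0.4286 -0.4996 0.0107 0 0 118.2 100;-0.4286 -0.4996 0.0107 0 0 118.2 100;-0.4286 -0.4996 0.0107 0 0 118.2 100;-0.4286 -0.4996 0.0107 0 0 118.2 100;-0.4286 -0.4996 0.0107 0 0 118.2 100;-0.4286 -0.4996 0.0107 0 0 118.2 100;-0.4286 -0.4996 0.0107 0 0 118.2 100;-0.4286 -0.4996 0.0107 0 0 118.2 100;-0.4286 -0.4996 0.0107 0 0 118.2 100;-0.4286 -0.4996 0.0107 0 0 118.2 100;-0.4286 -0.4996 0.0107 0 0 118.2 100"
}}

```text
time_s: 1.15
ee_pos: [368.3, 91.3, 167.6]
ee_rot: [180.0, -0.0, 76.9]
force: [1.7, 0.5, 0.1]
gripper_width: 90.7
gripper_force: 0.0
```

```bash
python3 -c "
from h import *
st();row([432,-52,165],down(45))"
```

```text
{'time_s': np.float64(1.15), 'ee_pos': array([368.27,  91.31, 167.6 ]), 'ee_rot': array([ 1.7997e+02, -3.0000e-02,  7.6930e+01]), 'force': array([1.66, 0.48, 0.08]), 'qpos': array([1.2180e+01, 7.0000e-01, 1.1297e+02, 1.0000e-02, 6.6290e+01,
       2.5240e+01]), 'gripper_width': np.float64(90.72), 'gripper_force': np.float64(0.0)}
-0.1252 0.0945 0.0026 0.02 -0.03 31.93
```

Emit:
{"method": "send_rows", "body": {
  "targets": "-0.1252 0.0945 0.0026 0 0 31.9 100;-0.1252 0.0945 0.0026 0 0 31.9 100;-0.1252 0.0945 0.0026 0 0 31.9 100;-0.1252 0.0945 0.0026 0 0 31.9 100;-0.1252 0.0945 0.0026 0 0 31.9 100;-0.1252 0.0945 0.0026 0 0 31.9 100;-0.1252 0.0945 0.0026 0 0 31.9 100"
}}

```text
time_s: 1.73
ee_pos: [432.2, -49.7, 164.6]
ee_rot: [-179.9, 0.0, 45.4]
force: [-0.9, 0.7, 0.5]
gripper_width: 91.5
gripper_force: 0.0
```

```bash
cat >> h.py <<'E'
def look(name,out):
    import cv2,json
    from workcell import eyes
    f=eyes.grab_frame(name); cv2.imwrite(f'pics/{out}.png',cv2.resize(f['image'],(800,600),interpolation=cv2.INTER_CUBIC))
    json.dump({k:np.array(v).tolist() for k,v in f.items() if k!='image'},open(f'pics/{out}.json','w'))
def cam(out):
    import json; c=json.load(open(f'pics/{out}.json')); c['eye']=np.array(c['eye']); return c
def W(c,x,y,z): return world(c,x*.64,y*.64,z)
E
python3 -c "
from h import *
look('wrist','w1');st()"
```

```text
{'time_s': np.float64(1.78), 'ee_pos': array([432.12, -49.15, 164.67]), 'ee_rot': array([-1.7994e+02,  1.0000e-02,  4.5490e+01]), 'force': array([0.33, 0.37, 0.8 ]), 'qpos': array([-8.0200e+00,  6.1200e+00,  1.0749e+02,  2.0000e-02,  6.6440e+01,
        3.6480e+01]), 'gripper_width': np.float64(90.94), 'gripper_force': np.float64(0.0)}
```

View pics/w1.png

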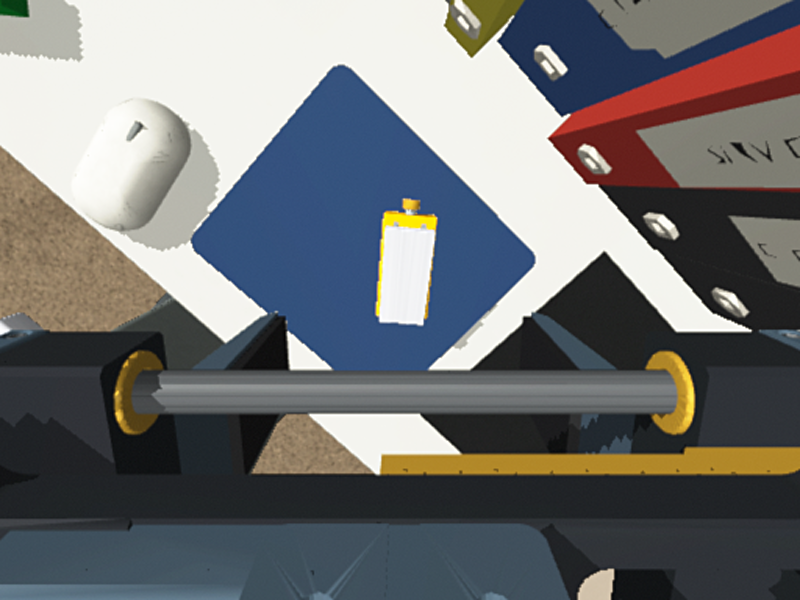

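The wedge is at (407,265), with its brass screw (raised end) at the top at (411,204). The plate corners are at (379,322), (425,325), (434,230) and (386,228).

```bash
cat >> h.py <<'E'
def plate_pts(p):  # x,y,yaw(deg),slope(rad); block on z0
    x,y,yaw,a,z0=p
    c,s=np.cos(a),np.sin(a); L=[]
    for l in (0,80):
        for w in (17,-17): L.append([-40+l*c-5*s, w, 29+l*s+5*c])
    return R.from_euler('z',yaw,degrees=True).apply(L)+[x,y,z0]
E
python3 - <<'E'
from h import *
from scipy.optimize import least_squares
c=cam('w1')
obs=np.array([(379,322),(425,325),(386,228),(434,230)])*.64
f=lambda p:(pix(c,plate_pts([*p,2]))-obs).ravel()
r=least_squares(f,[432,-52,45,.27]);print(r.x,r.fun)
for p,z in [((386,211),28),((437,215),28)]: print(W(c,*p,z))
# reprojection of tcp
print(pix(c,[432.1,-49.2,164.7])/.64)
# scene check
print(pix(SC,plate_pts([*r.x,2])), [(220+x/6.06,213+y/6) for x,y in [(118,203),(195,220),(155,45),(235,52)]])
E
```

```text
[ 4.33041056e+02 -5.25227237e+01  4.14022708e+01  3.32141351e-01] [ 0.68923426  0.12032259 -0.46502983  0.09735083 -0.86790374 -0.58450161
  0.67197885  0.41294061]
[452.9 -11.3  28. ]
[477.7 -39.8  28. ]
[401.07482209 321.3887914 ]
[[239.56121023 246.94314361]
 [252.1228661  249.16509416]
 [246.44385028 220.48289078]
 [258.55639612 222.45273181]] [(239.47194719471946, 246.83333333333334), (252.1782178217822, 249.66666666666666), (245.5775577557756, 220.5), (258.7788778877888, 221.66666666666666)]
```

The fit is consistent: the wedge is at (433,-52.5), yaw 41.4°, slope about 0.33 rad. I'll descend to grasp with the TCP at z≈12, so the fingertips clear the base rim at insertion.

```bash
python3 -c "
from h import *
row([433,-52.5,12.5],down(41.4))"
```

```text
-0.0017 0.0031 0.1522 -0.06 0.02 4.09
```

Emit:
{"method": "send_rows", "body": {
  "targets": "0 0 0.04 0 0 4 100;0 0 0.075 0 0 4 100;0 0 0.085 0 0 4 100;0 0 0.085 0 0 4 100"
}}

```text
time_s: 2.12
ee_pos: [429.6, -48.1, 77.3]
ee_rot: [-179.7, 0.3, 41.6]
force: [-0.9, 0.3, 0.5]
gripper_width: 91.2
gripper_force: 0.0
```

```bash
python3 -c "
from h import *
st();row([433,-52.5,12.5],down(41.4))"
```

```text
{'time_s': np.float64(2.12), 'ee_pos': array([429.56, -48.08,  77.32]), 'ee_rot': array([-179.69,    0.25,   41.57]), 'force': array([-0.87,  0.26,  0.48]), 'qpos': array([-7.9200e+00,  1.1250e+01,  1.1546e+02,  2.0000e-02,  5.3690e+01,
        4.0500e+01]), 'gripper_width': np.float64(91.19), 'gripper_force': np.float64(0.0)}
-0.0001 0.0059 0.0648 -0.31 0.25 0.17
```

Emit:
{"method": "send_rows", "body": {
  "targets": "0 0.005 0.03 0 0 0 100;0 0.005 0.055 0 0 0 100;0 0.005 0.065 0 0 0 100;0 0.005 0.065 0 0 0 100;0 0.005 0.065 0 0 0 100"
}}

```text
time_s: 2.53
ee_pos: [436.8, -52.9, 15.8]
ee_rot: [179.9, -0.1, 41.5]
force: [-0.4, -0.1, -0.3]
gripper_width: 91.1
gripper_force: 0.0
```

```bash
python3 -c "
from h import *
st();row([433,-52.5,12.5],down(41.4));look('wrist','w2')"
```

```text
{'time_s': np.float64(2.53), 'ee_pos': array([436.8 , -52.86,  15.77]), 'ee_rot': array([ 1.7995e+02, -5.0000e-02,  4.1480e+01]), 'force': array([-0.36, -0.12, -0.35]), 'qpos': array([-8.4000e+00,  1.6530e+01,  1.1957e+02,  1.0000e-02,  4.3830e+01,
        4.0110e+01]), 'gripper_width': np.float64(91.15), 'gripper_force': np.float64(0.0)}
-0.0026 -0.0028 0.0033 0.05 -0.05 0.08
```

View pics/w2.png

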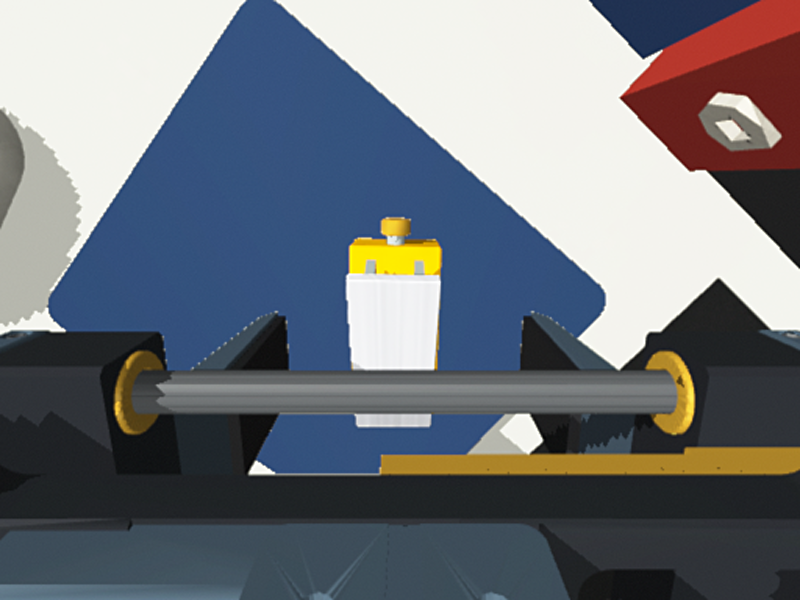

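The wedge sits centred at column 395, and the fingers at about 403, so shift about -3 mm in tool y, as computed. Now I'll centre, lower 3 mm and grip.

Emit:
{"method": "send_rows", "body": {
  "targets": "-0.0026 -0.0028 0.0033 0 0 0 100;-0.0026 -0.0028 0.0033 0 0 0 100;-0.0026 -0.0028 0.0033 0 0 0 40;-0.0026 -0.0028 0.0033 0 0 0 20;-0.0026 -0.0028 0.0033 0 0 0 20;-0.0026 -0.0028 0.0033 0 0 0 20;-0.0026 -0.0028 0.0033 0 0 0 20;-0.0026 -0.0028 0.0033 0 0 0 20",
  "grip_force": 30
}}

```text
time_s: 3.25
ee_pos: [432.3, -53.0, 11.6]
ee_rot: [-180.0, -0.0, 41.4]
force: [-0.3, -0.9, -0.6]
gripper_width: 54.1
gripper_force: 0.0
```

Run:
```python
from h import *
from scipy.optimize import least_squares
c=cam('w2')
obs=np.array([(356,427),(431,427),(347,277),(440,279)])*.64
f=lambda p:(pix(c,plate_pts([*p,2]))-obs).ravel()
r=least_squares(f,[433,-52,41,.3]);print(r.x,r.fun)
st()
```

```text
[ 4.33030129e+02 -5.18267024e+01  4.07510415e+01  3.41877338e-01] [ 0.05451258 -0.11306914 -0.11359061  0.38208477 -0.53077455  0.19139525
  0.5782679  -0.36122598]
{'time_s': np.float64(3.25), 'ee_pos': array([432.29, -53.04,  11.62]), 'ee_rot': array([-1.800e+02, -1.000e-02,  4.137e+01]), 'force': array([-0.34, -0.93, -0.59]), 'qpos': array([-8.5100e+00,  1.6600e+01,  1.2034e+02,  1.0000e-02,  4.3060e+01,
        4.0110e+01]), 'gripper_width': np.float64(54.05), 'gripper_force': np.float64(0.0)}
```

Slope is about 0.34 rad. I'll keep closing, then lift.

Emit:
{"method": "send_rows", "body": {
  "targets": "0 0 0 0 0 0 20;0 0 0 0 0 0 20;0 0 0 0 0 0 20;0 0 0 0 0 0 20;0 0 0 0 0 0 20;0 0 0 0 0 0 20;0 0 -0.02 0 0 0 20;0 0 -0.05 0 0 0 20;0 0 -0.08 0 0 0 20;0 0 -0.11 0 0 0 20;0 0 -0.11 0 0 0 20;0 0 -0.11 0 0 0 20"
}}

```text
time_s: 4.25
ee_pos: [433.1, -53.3, 122.4]
ee_rot: [179.8, -0.1, 41.4]
force: [0.2, -0.2, -4.2]
gripper_width: 32.7
gripper_force: 29.9
```

Run:
```python
from h import *
st();row([490,268,122],down(17)); print(world(SC,*(178,216),10))
```

```text
{'time_s': np.float64(4.25), 'ee_pos': array([433.13, -53.27, 122.42]), 'ee_rot': array([ 1.7985e+02, -1.1000e-01,  4.1390e+01]), 'force': array([ 0.16, -0.16, -4.2 ]), 'qpos': array([-8.5100e+00,  8.3500e+00,  1.1151e+02, -1.0000e-02,  5.9950e+01,
        4.0110e+01]), 'gripper_width': np.float64(32.71), 'gripper_force': np.float64(29.9)}
0.2551 -0.2034 0.0004 0.13 -0.14 24.39
[322.4 162.6  10. ]
```

A width of 32.7 mm for a 40 mm block is odd, so I'll look.

Run:
```python
from h import *
import cv2
look('wrist','w3')
from workcell import eyes
b=eyes.grab_frame('scene')['image']; d=eyes.grab_frame('side')['image']
p=pix(SC,[433,-53,125]).astype(int);q=pix(SD,[433,-53,125]).astype(int)
cr=lambda im,p,k:cv2.resize(im[p[1]-30:p[1]+30,p[0]-40:p[0]+40],(400,300),interpolation=cv2.INTER_CUBIC)
w=cv2.imread('pics/w3.png'); 
cv2.imwrite('pics/m3.png',np.vstack([np.hstack([cr(b,p,0),cr(d,q,0)]),w[180:480]]))
```

```text
(no output)
```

View pics/m3.png

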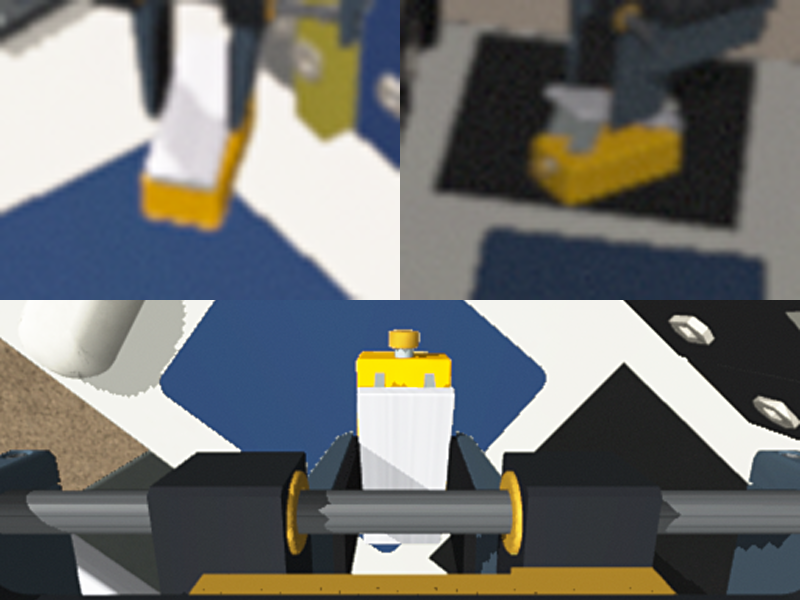

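The wedge is held level and centred; the fingers flex inward at the top. Next I'll move to just short of the base so the camera sees it ahead.

Run:
```python
from h import *
from scipy.optimize import least_squares
c=cam('w3')
obs=np.array([(360,422),(441,424),(358,270),(454,270)])*.64
f=lambda p:(pix(c,plate_pts([p[0],p[1],p[2],.34,p[3]]))-obs).ravel()
r=least_squares(f,[433,-52,41,110]);print(r.x,r.fun)
row([430,252,122],down(17))
```

```text
[434.47998692 -52.88069169  39.91786971 111.35791859] [ 1.78972551  0.44324398 -1.42033572  0.18895671 -0.34486609 -1.00232762
  0.05275629  0.50661347]
0.2011 -0.2291 -0.0020 -0.14 0.19 24.38
```

Emit:
{"method": "send_rows", "body": {
  "targets": "0.022 -0.025 0 0 0 3 20;0.047 -0.053 0 0 0 7 20;0.072 -0.082 0 0 0 11 20;0.097 -0.11 0 0 0 15 20;0.122 -0.139 0 0 0 19 20;0.147 -0.167 0 0 0 23 20;0.172 -0.196 0 0 0 24.4 20;0.192 -0.22 0 0 0 24.4 20;0.201 -0.229 0 0 0 24.4 20;0.201 -0.229 0 0 0 24.4 20;0.201 -0.229 0 0 0 24.4 20"
}}

```text
time_s: 5.32
ee_pos: [430.6, 251.1, 119.9]
ee_rot: [179.9, 0.2, 17.1]
force: [0.2, -0.4, -2.9]
gripper_width: 33.1
gripper_force: 29.9
```

```bash
python3 -c "
from h import *
look('wrist','w4');st()"
```

```text
{'time_s': np.float64(5.37), 'ee_pos': array([430.73, 250.4 , 120.23]), 'ee_rot': array([179.91,   0.19,  17.  ]), 'force': array([ 0.06, -0.44, -2.89]), 'qpos': array([ 2.8880e+01,  1.4120e+01,  1.0421e+02, -5.0000e-02,  6.1880e+01,
        1.0191e+02]), 'gripper_width': np.float64(32.95), 'gripper_force': np.float64(29.9)}
```

View pics/w4.png

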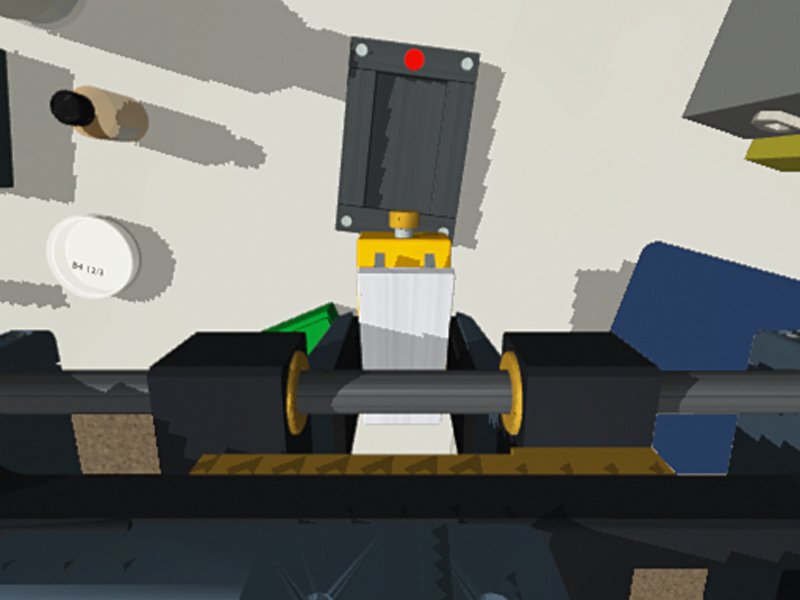

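The view shows the base outer corners at (350,37), (479,53) and (336,230), the red dot at (414,59), and the pocket's far corners at about (377,71) and (447,80). The wedge is held straight, with the screw toward the red dot.

Run:
```python
from h import *
from scipy.optimize import least_squares
c=cam('w4')
M=np.array([[60.5,40.5,14],[60.5,-40.5,14],[-60.5,40.5,14],[42.5,22.5,14],[42.5,-22.5,14]])
obs=np.array([(350,37),(479,53),(336,230),(377,71),(447,80)])*.64
f=lambda p:(pix(c,R.from_euler('z',p[2],degrees=True).apply(M)+[p[0],p[1],0])-obs).ravel()
for n in (3,5):
    r=least_squares(lambda p:f(p)[:2*n],[510,275,15]);print(r.x,f(r.x).round(1))
for p in [(350,37),(479,53),(336,230),(414,59)]: print(W(c,*p,14))
b=r.x
M4=R.from_euler('z',b[2],degrees=True).apply([[60.5,40.5,14],[60.5,-40.5,14],[-60.5,40.5,14],[-60.5,-40.5,14]])+[b[0],b[1],0]
print('scene',pix(SC,M4),[(112+x/3.0075,100+y/3) for x,y in [(312,191),(370,219),(246,237),(292,268)]])
obs=np.array([(362,422),(447,424),(358,270),(454,269)])*.64
f=lambda p:(pix(c,plate_pts([p[0],p[1],p[2],.34,110]))-obs).ravel()
r=least_squares(f,[430,252,17]);print('wedge',r.x,r.fun)
```

```text
[513.44060564 274.47476239  10.70689357] [-0.1 -0.5  0.6 -0.4 -0.5  1.1 -0.6  0.2  0.2  0. ]
[513.49938469 274.43375352  10.67452797] [-0.  -0.5  0.7 -0.4 -0.5  1.  -0.5  0.2  0.3 -0. ]
[565.  325.3  14. ]
[579.9 246.3  14. ]
[447.8 302.8  14. ]
[564.8 283.9  14. ]
scene [[219.25403619 162.59664715]
 [235.16303402 171.96063638]
 [192.38450208 177.4365317 ]
 [208.18303466 187.83660049]] [(215.74064837905237, 163.66666666666666), (235.0257689110557, 173.0), (193.79551122194516, 179.0), (209.09060681629262, 189.33333333333331)]
wedge [433.4912375  250.08355229  16.80208117] [ 2.76476216  0.8666681  -2.74254228 -0.27375519 -0.49183006 -0.69385112
  0.47316423  0.20436321]
```

```bash
python3 -c "
from h import *
row([511.7,274.2,60],down(10.7))"
```

```text
0.0846 0.0008 0.0599 0.10 0.19 6.30
```

Emit:
{"method": "send_rows", "body": {
  "targets": "0.03 0 0.01 0.1 0.2 3 20;0.06 0 0.03 0.1 0.2 6 20;0.08 0.0008 0.045 0.1 0.2 6.3 20;0.0846 0.0008 0.058 0.1 0.2 6.3 20;0.0846 0.0008 0.06 0.1 0.2 6.3 20;0.0846 0.0008 0.06 0.1 0.2 6.3 20;0.0846 0.0008 0.06 0.1 0.2 6.3 20;0.0846 0.0008 0.06 0.1 0.2 6.3 20"
}}

```text
time_s: 6.03
ee_pos: [512.4, 275.3, 62.7]
ee_rot: [-179.9, -0.3, 10.7]
force: [0.5, 0.3, -2.6]
gripper_width: 33.0
gripper_force: 29.9
```

```bash
python3 -c "
from h import *
look('wrist','w5');st()"
```

```text
{'time_s': np.float64(6.08), 'ee_pos': array([512.56, 275.49,  62.89]), 'ee_rot': array([-179.86,   -0.28,   10.68]), 'force': array([ 1.14, -0.26, -3.43]), 'qpos': array([2.7090e+01, 2.4000e+01, 9.8290e+01, 6.0000e-02, 5.7400e+01,
       1.0637e+02]), 'gripper_width': np.float64(33.32), 'gripper_force': np.float64(29.9)}
```

View pics/w5.png

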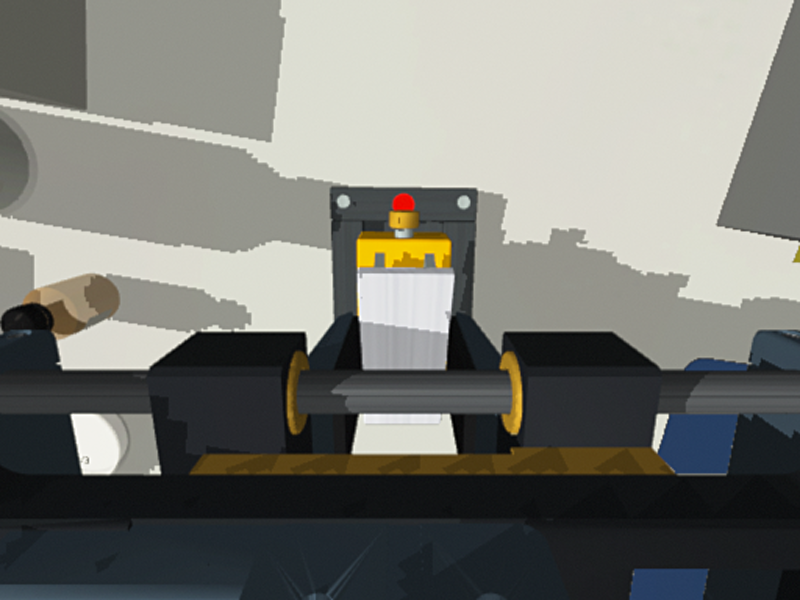

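The base's far corners are at (331,189) and (477,189), and the red dot is at (403,203). The wedge block's far top edge runs (358,236)–(451,236), with no visible rotation against the base.

Run:
```python
from h import *
c=cam('w5')
a,b,d=W(c,331,189,14),W(c,477,189,14),W(c,403,203,14)
print(a,b,d,np.linalg.norm(a-b)); e=(b-a)/np.linalg.norm(b-a); yaw=np.degrees(np.arctan2(e[0],-e[1])); print('base yaw',yaw)
x=np.array([np.cos(np.radians(yaw)),np.sin(np.radians(yaw)),0]); ctr=(a+b)/2-60.5*x; print('base centre',ctr)
for z0 in (51,53,55):
    p,q=W(c,358,236,z0+26),W(c,451,236,z0+26)
    print(z0,p,q,np.linalg.norm(p-q),np.degrees(np.arctan2(q[0]-p[0],p[1]-q[1])),'wedge centre',(p+q)/2-40*x)
    # front corners
```

```text
[565.3 324.2  14. ] [580. 246.  14.] [565.2 284.2  14. ] 79.56965501998862
base yaw 10.64619543306793
base centre [513.19140364 273.92300043  14.        ]
51 [551.4 300.8  77. ] [558.7 262.2  77. ] 39.28422075083077 10.70924985443949 wedge centre [515.73853134 274.11024822  77.        ]
53 [551.7 300.6  79. ] [558.9 262.5  79. ] 38.77434718986254 10.701350723899044 wedge centre [515.98853134 274.16024822  79.        ]
55 [551.9 300.5  81. ] [559.1 262.7  81. ] 38.47960498757753 10.784297867562664 wedge centre [516.18853134 274.21024822  81.        ]
```

```bash
python3 -c "
from h import *
row([510.1,275.1,30],down(10.68))"
```

```text
-0.0027 0.0000 0.0329 -0.14 -0.28 0.00
```

Emit:
{"method": "send_rows", "body": {
  "targets": "-0.002 0 0.01 0 0 0 20;-0.002 0 0.025 0 0 0 20;-0.002 0 0.033 0 0 0 20;-0.002 0 0.033 0 0 0 20;-0.002 0 0.033 0 0 0 20;-0.002 0 0.033 0 0 0 20;-0.002 0 0.033 0 0 0 20"
}}

```text
time_s: 6.67
ee_pos: [511.5, 275.7, 29.3]
ee_rot: [-179.9, -0.3, 10.7]
force: [-0.9, -1.1, -2.5]
gripper_width: 33.1
gripper_force: 29.9
```

```bash
python3 -c "
from h import *
st();row([510.1,275.1,15.5],down(10.68));look('wrist','w6')
import cv2;cv2.imwrite('pics/w6c.png',cv2.resize(cv2.imread('pics/w6.png')[180:340,260:560],(750,400)))"
```

```text
{'time_s': np.float64(6.67), 'ee_pos': array([511.53, 275.69,  29.32]), 'ee_rot': array([-179.86,   -0.28,   10.68]), 'force': array([-0.89, -1.15, -2.46]), 'qpos': array([2.7150e+01, 2.5990e+01, 1.0064e+02, 7.0000e-02, 5.3070e+01,
       1.0643e+02]), 'gripper_width': np.float64(33.08), 'gripper_force': np.float64(29.9)}
-0.0016 0.0003 0.0138 -0.14 -0.28 0.00
```

View pics/w6c.png

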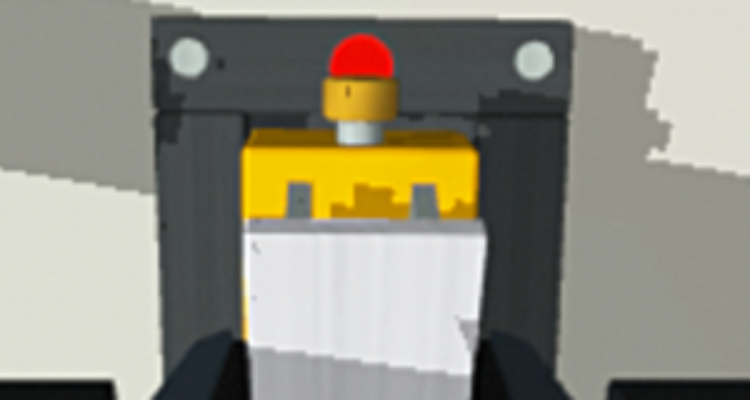

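The block's end face spans crop rows 130 (bottom edge) to 147 (top edge), and the pocket's far edge is at row 113, with its far-left corner at column 246. The wedge sides are at columns 244–478.

Run:
```python
from h import *
c=cam('w6'); P=lambda x,y,z:W(c,260+x/2.5,180+y/2.5,z)
ux=R.from_euler('z',10.68,degrees=True)
o=np.array([513.3,274.2,0]); L=lambda x,y,z:ux.inv().apply(P(x,y,z)-o).round(1)
print('base far L/R',L(153,18,14),L(572,23,14),'pocket far edge',L(360,113,14),'corner',L(246,113,14))
print('red',L(362,58,14))
for z0 in (18.7,19.7): print(z0,'bottom edge',L(250,130,z0),L(472,130,z0),'top',L(244,147,z0+26),L(478,150,z0+26))
print('tcp',ux.inv().apply([511.53-513.3,275.69-274.2,0]))
```

```text
base far L/R [61.2 39.5 14. ] [ 60.2 -40.   14. ] pocket far edge [43.2  0.3 14. ] corner [43.2 22.4 14. ]
red [53.7 -0.1 14. ]
18.7 bottom edge [40.5 21.2 18.7] [ 40.5 -21.   18.7] top [40.6 19.8 44.7] [ 40.1 -19.6  44.7]
19.7 bottom edge [40.6 21.1 19.7] [ 40.6 -20.9  19.7] top [40.7 19.7 45.7] [ 40.2 -19.5  45.7]
tcp [-1.46320708  1.79221233  0.        ]
```

The wedge is aligned with the pocket within about 0.5 mm. Straight down.

Emit:
{"method": "send_rows", "body": {
  "targets": "0 0 0.004 -0.1 -0.3 0 20;0 0 0.008 -0.1 -0.3 0 20;0 0 0.012 -0.1 -0.3 0 20;0 0 0.0135 -0.1 -0.3 0 20;0 0 0.0135 -0.1 -0.3 0 20;0 0 0.0135 -0.1 -0.3 0 20"
}}

```text
time_s: 7.22
ee_pos: [511.2, 275.5, 15.4]
ee_rot: [-180.0, 0.1, 10.7]
force: [-0.8, 0.7, 1.9]
gripper_width: 32.8
gripper_force: 29.9
```

```bash
python3 -c "
from h import *
st()"
```

```text
{'time_s': np.float64(7.22), 'ee_pos': array([511.15, 275.55,  15.42]), 'ee_rot': array([-1.7998e+02,  8.0000e-02,  1.0690e+01]), 'force': array([-0.85,  0.67,  1.87]), 'qpos': array([2.7160e+01, 2.7050e+01, 1.0120e+02, 6.0000e-02, 5.1810e+01,
       1.0644e+02]), 'gripper_width': np.float64(32.85), 'gripper_force': np.float64(29.91)}
```

Contact at the expected home height. I'll press slightly, release, and rise.

Emit:
{"method": "send_rows", "body": {
  "targets": "0 0 0.0006 0 0 0 20;0 0 0.0006 0 0 0 20;0 0 0.0003 0 0 0 45;0 0 0 0 0 0 70;0 0 0 0 0 0 70;0 0 0 0 0 0 70;0 0 0 0 0 0 70;0 0 0 0 0 0 70;0 0 0 0 0 0 70;0 0 0 0 0 0 70"
}}

```text
time_s: 8.05
ee_pos: [511.0, 275.4, 15.1]
ee_rot: [-180.0, 0.1, 10.7]
force: [-0.1, -0.2, -0.3]
gripper_width: 63.6
gripper_force: 0.0
```

Emit:
{"method": "send_rows", "body": {
  "targets": "0 0 -0.02 0 0 0 70;0 0 -0.05 0 0 0 70;0 0 -0.08 0 0 0 70;0 0 -0.11 0 0 0 70;0 0 -0.14 0 0 0 70;0 0 -0.16 0 0 0 70;-0.03 0 -0.16 0 0 0 70;-0.05 0 -0.16 0 0 0 70;-0.05 0 -0.16 0 0 0 70;-0.05 0 -0.16 0 0 0 70;-0.05 0 -0.16 0 0 0 70"
}}

```text
time_s: 8.97
ee_pos: [462.7, 266.4, 175.4]
ee_rot: [-180.0, 0.0, 10.7]
force: [0.6, -0.4, -0.5]
gripper_width: 63.8
gripper_force: 0.0
```

Run:
```python
from h import *
import cv2
s=st();look('wrist','w7')
im=cv2.imread('pics/w7.png'); c=cam('w7')
# wedge home in pocket: model vs image
hsv=cv2.cvtColor(im,cv2.COLOR_BGR2HSV)
def blob(m,name):
    n,_,stt,ct=cv2.connectedComponentsWithStats(m.astype(np.uint8))
    for i in sorted(range(1,n),key=lambda i:-stt[i,4])[:3]: print(name,stt[i],ct[i].round(1))
h,sa,v=cv2.split(hsv)
blob((h>18)&(h<32)&(sa>150)&(v>60),'yellow'); blob(((h<5)|(h>175))&(sa>200)&(v>150),'red'); blob((sa<25)&(v>170),'white')
b=[513.7,274.0]
print('model plate',pix(c,plate_pts([*b,10.7,.34,6]))/.64)
rz=R.from_euler('z',10.7,degrees=True)
print('block top far',pix(c,rz.apply([[40,20,32],[40,-20,32],[40,20,6]])+[*b,0])/.64,'dot',pix(c,rz.apply([[52,0,14]])+[*b,0])/.64)
```

```text
{'time_s': np.float64(8.97), 'ee_pos': array([462.71, 266.35, 175.37]), 'ee_rot': array([-1.7998e+02,  4.0000e-02,  1.0690e+01]), 'force': array([ 0.59, -0.4 , -0.5 ]), 'qpos': array([2.8670e+01, 1.4640e+01, 9.4950e+01, 4.0000e-02, 7.0450e+01,
       1.0796e+02]), 'gripper_width': np.float64(63.76), 'gripper_force': np.float64(0.0)}
yellow [ 290  447  486   27 9858] [546.3 462.9]
yellow [ 693  151  107   29 2351] [751.  165.4]
yellow [ 578  351   36   83 1594] [598.7 392.5]
red [397 120  15   8  75] [404.1 123.2]
white [     0      0    800    369 139052] [429.6 187.9]
white [ 307  414  199   39 7091] [407.2 432.9]
white [ 378  149   51  106 4947] [402.7 200.7]
model plate [[381.77936999 255.02841999]
 [426.86396097 255.01166796]
 [378.58665002 148.41656534]
 [430.24133821 148.40488852]]
block top far [[376.80744705 142.16914165]
 [431.80982746 142.1571771 ]
 [378.66313171 144.52783156]] dot [[404.2627463  127.25825091]]
```

The wedge is home: plate blob at x 378–429, y 149–255 against the model's 378.6–430.2, 148.4–255. The slope deserves one oblique view for accuracy, so I'll plan that pose on the way to the slide.

Run:
```python
from h import *
from workcell import env
s=env.state(); c=cam('w7')
Rt=R.from_euler('xyz',s['ee_rot'],degrees=True); T=Rt.inv().apply(c['eye']-s['ee_pos']); Rc=Rt.inv()*rot(c); print(T)
bx=R.from_euler('z',10.7,degrees=True)
for off,roll in [((-60,-150,170),35),((-70,-170,150),40),((-60,-150,150),-35)]:
    Rn=down(10.7)*R.from_euler('x',roll,degrees=True); p=bx.apply(off)+[513.7,274,0]
    cc=dict(fovy=c['fovy'],cx=c['cx'],cy=c['cy'],eye=p+Rn.apply(T),attitude=(Rn*Rc).as_euler('xyz',degrees=True))
    print(off,roll,cc['eye'].round(),(pix(cc,plate_pts([513.7,274,10.7,.34,6]))/.64).round().tolist(),(pix(cc,plate_pts([513.7,274,10.7,.30,6]))/.64).round().tolist()); row(p,Rn)
```

```text
[  67.30211664    1.12647766 -208.73253612]
(-60, -150, 170) 35 [571.   9. 340.] [[332.0, 233.0], [362.0, 236.0], [306.0, 143.0], [337.0, 141.0]] [[332.0, 233.0], [362.0, 236.0], [308.0, 141.0], [340.0, 139.0]]
-0.0086 0.1519 0.0051 34.98 0.06 -0.04
(-70, -170, 150) 40 [568. -26. 309.] [[321.0, 222.0], [347.0, 224.0], [291.0, 130.0], [318.0, 127.0]] [[321.0, 221.0], [347.0, 224.0], [294.0, 129.0], [321.0, 126.0]]
-0.0186 0.1719 0.0251 39.98 0.06 -0.04
(-60, -150, 150) -35 [527. 245. 322.] [[-41.0, 288.0], [52.0, 279.0], [-103.0, 102.0], [16.0, 110.0]] [[-41.0, 287.0], [52.0, 278.0], [-101.0, 100.0], [16.0, 107.0]]
-0.0086 0.1519 0.0251 -35.02 0.07 -0.00
```

```bash
python3 -c "
from h import *
row([385,0,172],down(23)); row([437,-280,160],down(35.5))"
```

```text
-0.1259 0.2473 0.0032 -0.03 0.06 -12.32
-0.1267 0.5321 0.0151 -0.03 0.06 -24.82
```

Emit:
{"method": "send_rows", "body": {
  "targets": "-0.018 0.035 0 0 0 -2 70;-0.036 0.07 0 0 0 -4 70;-0.054 0.105 0 0 0 -6 70;-0.072 0.14 0 0 0 -8 70;-0.09 0.175 0 0 0 -10 70;-0.108 0.21 0 0 0 -11 70;-0.126 0.247 0.003 0 0 -12.3 70;-0.126 0.287 0.005 0 0 -14 70;-0.126 0.327 0.006 0 0 -16 70;-0.126 0.367 0.008 0 0 -18 70;-0.126 0.407 0.01 0 0 -20 70;-0.126 0.447 0.012 0 0 -22 70"
}}

```text
time_s: 10.02
ee_pos: [421.7, -199.2, 163.2]
ee_rot: [-180.0, 0.1, 32.7]
force: [1.6, 0.1, 0.1]
gripper_width: 63.9
gripper_force: 0.0
```

```bash
python3 -c "
from h import *
st();row([437,-280,160],down(35.5))"
```

```text
{'time_s': np.float64(10.02), 'ee_pos': array([ 421.75, -199.25,  163.15]), 'ee_rot': array([-1.7997e+02,  7.0000e-02,  3.2720e+01]), 'force': array([1.62, 0.11, 0.07]), 'qpos': array([-2.6670e+01,  9.0800e+00,  1.0414e+02, -5.0000e-02,  6.6840e+01,
        3.0630e+01]), 'gripper_width': np.float64(63.88), 'gripper_force': np.float64(0.0)}
-0.0308 0.0762 0.0031 -0.03 0.07 -2.78
```

Emit:
{"method": "send_rows", "body": {
  "targets": "-0.015 0.038 0.003 0 0 -2.8 70;-0.03 0.07 0.003 0 0 -2.8 70;-0.031 0.076 0.003 0 0 -2.8 70;-0.031 0.076 0.003 0 0 -2.8 70;-0.031 0.076 0.003 0 0 -2.8 70;-0.031 0.076 0.003 0 0 -2.8 70"
}}

```text
time_s: 10.52
ee_pos: [435.9, -276.0, 160.1]
ee_rot: [-179.9, 0.1, 35.5]
force: [0.8, -0.1, -0.5]
gripper_width: 63.7
gripper_force: 0.0
```

```bash
cat > seg.py <<'E'
from h import *
import cv2,sys
n=sys.argv[1]; s=st(); look('wrist',n)
im=cv2.imread(f'pics/{n}.png'); h,sa,v=cv2.split(cv2.cvtColor(im,cv2.COLOR_BGR2HSV))
for nm,m in (('orange',(h>=4)&(h<17)&(sa>150)&(v>60)),('white',(sa<40)&(v>90))):
    k,lab,a,ct=cv2.connectedComponentsWithStats(m.astype(np.uint8))
    for i in sorted(range(1,k),key=lambda i:-a[i,4])[:5]:
        if a[i,4]<150: continue
        cn=cv2.findContours((lab==i).astype(np.uint8),cv2.RETR_EXTERNAL,cv2.CHAIN_APPROX_NONE)[0][0]
        print(nm,a[i],ct[i].round(1),cv2.approxPolyDP(cn,4,True).reshape(-1,2).tolist() if len(cn)<900 else '')
E
python3 seg.py s1
python3 - <<'E'
from h import *
c=cam('s1'); rz=R.from_euler('z',35.5,degrees=True)
print('model plate',(pix(c,rz.apply([[38,13,7],[38,-13,7],[-38,-13,7],[-38,13,7]])+[437,-280,0])/.64).round().tolist())
print('model fin top',(pix(c,rz.apply([[15,6,41],[15,-6,41],[-15,-6,41],[-15,6,41]])+[437,-280,0])/.64).round().tolist())
E
```

```text
{'time_s': np.float64(10.52), 'ee_pos': array([ 435.88, -276.04,  160.05]), 'ee_rot': array([-1.7987e+02,  9.0000e-02,  3.5520e+01]), 'force': array([ 0.84, -0.09, -0.45]), 'qpos': array([-3.359e+01,  1.372e+01,  9.852e+01, -4.000e-02,  6.791e+01,
        2.090e+01]), 'gripper_width': np.float64(63.73), 'gripper_force': np.float64(0.0)}
orange [402 247  16  46 211] [411.5 265.5] [[403, 247], [403, 254], [415, 255], [415, 280], [410, 292], [402, 290], [415, 292], [417, 255], [414, 248]]
white [    0     0   774   372 87638] [439.3 167.6] 
white [  239   375   360    79 16304] [411.1 401.4] 
white [ 390  215   37   97 2443] [407.8 260.2] [[394, 215], [390, 308], [422, 311], [426, 217]]
white [ 755  375   45   37 1333] [780.6 394.1] [[765, 375], [772, 381], [755, 394], [766, 405], [762, 411], [799, 411], [799, 376]]
white [321 336  53  35 979] [340.  358.3] [[321, 337], [324, 370], [373, 370]]
model plate [[391.0, 216.0], [424.0, 216.0], [423.0, 310.0], [391.0, 310.0]]
model fin top [[399.0, 253.0], [416.0, 253.0], [416.0, 293.0], [400.0, 293.0]]
```

Run:
```python
from h import *
from scipy.optimize import least_squares
c=cam('s1')
M=np.array([[38,13,7],[38,-13,7],[-38,-13,7],[-38,13,7]])
obs=np.array([(394,215),(426.5,217),(422.5,311),(390,308.5)])*.64
f=lambda p:(pix(c,R.from_euler('z',p[2],degrees=True).apply(M)+[p[0],p[1],0])-obs).ravel()
r=least_squares(f,[437,-280,35]);print(r.x,r.fun.round(2)); p=r.x
print('fin',(pix(c,R.from_euler('z',p[2],degrees=True).apply([[15,6,41],[-15,-6,41],[-15,6,41]])+[p[0],p[1],0])/.64).round())
row([p[0],p[1],70],down(p[2]));
```

```text
[ 437.60724562 -280.27844784   33.07858814] [-0.22  0.13  0.4  -0.23 -0.32 -0.32  0.12  0.44]
fin [[401. 252.]
 [416. 293.]
 [399. 293.]]
-0.0011 0.0047 0.0903 -0.10 0.09 2.48
```

Emit:
{"method": "send_rows", "body": {
  "targets": "-0.001 0.0045 0.035 0 0 2.5 70;-0.001 0.0045 0.065 0 0 2.5 70;-0.001 0.0045 0.085 0 0 2.5 70;-0.001 0.0045 0.09 0 0 2.5 70;-0.001 0.0045 0.09 0 0 2.5 70;-0.001 0.0045 0.09 0 0 2.5 70"
}}

```text
time_s: 11.07
ee_pos: [438.5, -281.2, 71.4]
ee_rot: [180.0, 0.0, 33.0]
force: [0.5, 0.4, 0.8]
gripper_width: 63.7
gripper_force: 0.0
```

```bash
python3 seg.py s2
python3 - <<'E'
from h import *
c=cam('s2'); rz=R.from_euler('z',33.1,degrees=True); p=[437.6,-280.3,0]
print('model plate',(pix(c,rz.apply([[38,13,7],[38,-13,7],[-38,-13,7],[-38,13,7]])+p)/.64).round().tolist())
print('model fin top',(pix(c,rz.apply([[15,6,41],[15,-6,41],[-15,-6,41],[-15,6,41]])+p)/.64).round().tolist())
row([437.6,-280.3,13],down(33.1))
E
```

```text
{'time_s': np.float64(11.07), 'ee_pos': array([ 438.53, -281.18,   71.42]), 'ee_rot': array([1.7996e+02, 5.0000e-02, 3.3040e+01]), 'force': array([0.47, 0.42, 0.77]), 'qpos': array([-3.3890e+01,  1.8740e+01,  1.0549e+02, -7.0000e-02,  5.5760e+01,
        2.3110e+01]), 'gripper_width': np.float64(63.72), 'gripper_force': np.float64(0.0)}
orange [388 268  22  63 433] [401.9 289.6] [[393, 268], [388, 280], [407, 280], [407, 327], [390, 328], [408, 330], [408, 272]]
white [  342     0   458   372 58494] [609.2 143.6] 
white [    0     0   323   365 27075] [172.7 190.8] 
white [  239   375   360    79 16327] [410.7 403.3] 
white [ 376  227   47  124 3977] [399.2 283.5] [[376, 228], [379, 347], [421, 349], [420, 228]]
white [ 758  375   42   37 1221] [782.  394.1] [[768, 375], [774, 380], [758, 393], [769, 405], [766, 411], [799, 411], [799, 376]]
model plate [[377.0, 228.0], [422.0, 228.0], [421.0, 349.0], [379.0, 349.0]]
model fin top [[388.0, 278.0], [410.0, 278.0], [410.0, 332.0], [388.0, 332.0]]
-0.0004 -0.0019 0.0589 0.11 0.02 -0.07
```

Emit:
{"method": "send_rows", "body": {
  "targets": "0 -0.002 0.025 0 0 0 70;0 -0.002 0.045 0 0 0 70;0 -0.002 0.056 0 0 0 70;0 -0.002 0.058 0 0 0 70;0 -0.002 0.058 0 0 0 70;0 -0.002 0.058 0 0 0 70;0 -0.002 0.058 0 0 0 0;0 -0.002 0.058 0 0 0 0;0 -0.002 0.058 0 0 0 0;0 -0.002 0.058 0 0 0 0;0 -0.002 0.058 0 0 0 0;0 -0.002 0.058 0 0 0 0",
  "grip_force": 20
}}

```text
time_s: 12.12
ee_pos: [436.5, -279.8, 12.4]
ee_rot: [-180.0, 0.1, 33.0]
force: [-0.2, -0.1, -0.4]
gripper_width: 26.8
gripper_force: 0.0
```

Emit:
{"method": "send_rows", "body": {
  "targets": "0 0 0 0 0 0 0;0 0 0 0 0 0 0;0 0 0 0 0 0 0;0 0 0 0 0 0 0;0 0 0 0 0 0 0;0 0 0 0 0 0 0"
}}

```text
time_s: 12.62
ee_pos: [436.5, -279.7, 12.3]
ee_rot: [-179.9, 0.1, 33.0]
force: [0.5, -0.6, -0.3]
gripper_width: 0.7
gripper_force: 0.0
```

```bash
python3 -c "
from h import *
st()"
```

```text
{'time_s': np.float64(12.62), 'ee_pos': array([ 436.54, -279.75,   12.3 ]), 'ee_rot': array([-1.7995e+02,  9.0000e-02,  3.2980e+01]), 'force': array([ 0.55, -0.61, -0.33]), 'qpos': array([-3.3880e+01,  2.2690e+01,  1.0977e+02, -8.0000e-02,  4.7630e+01,
        2.3200e+01]), 'gripper_width': np.float64(0.66), 'gripper_force': np.float64(0.0)}
```

Emit:
{"method": "send_rows", "body": {
  "targets": "0 0 0 0 0 0 0;0 0 0 0 0 0 0;0 0 0 0 0 0 0"
}}

```text
time_s: 12.87
ee_pos: [436.5, -279.7, 12.3]
ee_rot: [-179.9, 0.1, 33.0]
force: [0.0, -0.7, -0.6]
gripper_width: 0.8
gripper_force: 0.0
```

```bash
python3 seg.py s3
python3 - <<'E'
from h import *
c=cam('s3'); rz=R.from_euler('z',33.1,degrees=True); p=[437.6,-280.3,0]
print('model plate',(pix(c,rz.apply([[38,13,7],[38,-13,7],[-38,-13,7],[-38,13,7]])+p)/.64).round().tolist())
print('model fin top',(pix(c,rz.apply([[15,6,41],[15,-6,41],[-15,-6,41],[-15,6,41]])+p)/.64).round().tolist())
from workcell import env;print(pix(c,env.state()['ee_pos'])/.64)
E
```

```text
{'time_s': np.float64(12.87), 'ee_pos': array([ 436.53, -279.75,   12.3 ]), 'ee_rot': array([-1.7995e+02,  9.0000e-02,  3.2980e+01]), 'force': array([ 0.02, -0.7 , -0.58]), 'qpos': array([-3.3880e+01,  2.2690e+01,  1.0977e+02, -8.0000e-02,  4.7630e+01,
        2.3200e+01]), 'gripper_width': np.float64(0.76), 'gripper_force': np.float64(0.0)}
orange [389 290  28  81 843] [403.  314.8] [[394, 290], [389, 312], [402, 318], [404, 370], [406, 317], [416, 311], [412, 290]]
white [  405     0   395   372 58351] [648.8 154. ] 
white [   47     0   228   371 26534] [152.1 176.1] 
white [ 567  413  171   62 9330] [657.1 441.8] [[567, 414], [586, 453], [605, 474], [728, 470], [736, 413]]
white [  70  412  186   52 7617] [161.3 433.2] [[70, 414], [78, 456], [91, 463], [103, 453], [255, 452], [253, 426], [239, 412]]
white [ 575  375  225   37 7595] [692.4 393.3] [[575, 393], [588, 404], [586, 410], [799, 411], [799, 376], [590, 375], [594, 381]]
model plate [[375.0, 240.0], [431.0, 239.0], [430.0, 390.0], [378.0, 390.0]]
model fin top [[389.0, 307.0], [418.0, 307.0], [418.0, 376.0], [389.0, 376.0]]
[401.52065701 322.20152457]
```

The width reads about 0.8 mm with no grip force. The picture code shows a thin orange strip between closed fingers, so they shut above the fin. The wedge's width of about 33 mm was in fact its 34 mm plate. The real fingertips therefore sit higher than the reported TCP, and I'll quantify that from the images I've already seen.

Run:
```python
from h import *
for n,hw in (('w2',45.5),('w1',45.5)):
    c=cam(n)
    # finger inner front lower corners seen at (285,313),(523,313): intersect with |y|=hw -> depth ; tool frame from camera (T, tilt)
    Tt=np.array([67.3,1.1,-208.7]); 
    tool=down(41.4 if n=='w2' else 45.4); Rc=tool.inv()*rot(c)
    f=192/np.tan(np.radians(c['fovy']/2))
    for u,v in ((285,313),(523,313)):
        d=Rc.apply([(u*.64-c['cx'])/f,-(v*.64-c['cy'])/f,-1.]); 
        t=(np.sign(u-401)*hw-Tt[1])/d[1]; print(n,(Tt+t*d).round(1))
c=cam('s3'); Rc=down(33).inv()*rot(c); Tt=np.array([67.3,1.1,-208.7])
d=Rc.apply([(404*.64-c['cx'])/f,-(317*.64-c['cy'])/f,-1.])
for x in (16,12,8): t=(x-Tt[0])/d[0]; print('closed front edge',(Tt+t*d).round(1))
```

```text
w2 [ 14.7 -45.5 -33.3]
w2 [ 18.5  45.5 -45.7]
w1 [ 15.  -45.5 -35.1]
w1 [ 17.8  45.5 -44.2]
closed front edge [ 16.    1.2 -44. ]
closed front edge [ 12.    1.3 -31.2]
closed front edge [  8.    1.3 -18.3]
```

The finger corners come out consistently at x≈16 and about 40 mm behind the reported TCP. So I'll open and descend in guarded steps, watching the force.

Emit:
{"method": "send_rows", "body": {
  "targets": "0 0 0 0 0 0 55;0 0 0 0 0 0 55;0 0 0 0 0 0 55;0 0 0 0 0 0 55;0 0 0 0 0 0 55;0 0 0 0 0 0 55;0 0 0.006 0 0 0 55;0 0 0.012 0 0 0 55;0 0 0.018 0 0 0 55;0 0 0.018 0 0 0 55"
}}

```text
time_s: 13.75
ee_pos: [435.4, -279.0, -7.3]
ee_rot: [-179.8, 0.2, 33.0]
force: [0.4, -0.2, -0.2]
gripper_width: 49.8
gripper_force: 0.0
```

Emit:
{"method": "send_rows", "body": {
  "targets": "0 0 0.004 0 0 0 55;0 0 0.008 0 0 0 55;0 0 0.012 0 0 0 55;0 0 0.012 0 0 0 55"
}}

```text
time_s: 14.08
ee_pos: [435.9, -279.4, -18.6]
ee_rot: [-179.9, 0.1, 33.0]
force: [-0.1, 0.1, 0.5]
gripper_width: 50.5
gripper_force: 0.0
```

```bash
python3 seg.py s4|grep -v white
python3 - <<'E'
from h import *
c=cam('s4'); rz=R.from_euler('z',33.1,degrees=True); p=[437.6,-280.3,0]
print('model fin top',(pix(c,rz.apply([[15,6,41],[15,-6,41],[-15,-6,41],[-15,6,41]])+p)/.64).round().tolist())
E
```

```text
{'time_s': np.float64(14.08), 'ee_pos': array([ 435.94, -279.38,  -18.57]), 'ee_rot': array([-1.7986e+02,  1.2000e-01,  3.2980e+01]), 'force': array([-0.1 ,  0.11,  0.48]), 'qpos': array([-3.3880e+01,  2.5110e+01,  1.1159e+02, -9.0000e-02,  4.3480e+01,
        2.3200e+01]), 'gripper_width': np.float64(50.49), 'gripper_force': np.float64(0.0)}
orange [ 387  308   34   63 1037] [404.6 329.4] [[391, 308], [388, 369], [419, 370], [417, 310]]
model fin top [[388.0, 332.0], [423.0, 332.0], [422.0, 412.0], [388.0, 412.0]]
```

No contact at a reported z of -18.6, which confirms the offset. I'll finish the descent and grip.

Emit:
{"method": "send_rows", "body": {
  "targets": "0.001 0.0015 0.004 0 0 0 55;0.001 0.0015 0.008 0 0 0 55;0.001 0.0015 0.008 0 0 0 55;0.001 0.0015 0.008 0 0 0 0;0.001 0.0015 0.008 0 0 0 0;0.001 0.0015 0.008 0 0 0 0;0.001 0.0015 0.008 0 0 0 0;0.001 0.0015 0.008 0 0 0 0;0.001 0.0015 0.008 0 0 0 0;0.001 0.0015 0.008 0 0 0 0;0.001 0.0015 0.008 0 0 0 0;0.001 0.0015 0.008 0 0 0 0",
  "grip_force": 20
}}

```text
time_s: 15.13
ee_pos: [438.1, -280.4, -25.6]
ee_rot: [-179.9, 0.1, 33.0]
force: [-0.0, 0.2, 1.0]
gripper_width: 12.0
gripper_force: 20.0
```

```bash
python3 seg.py s5|grep -v white
```

```text
{'time_s': np.float64(15.13), 'ee_pos': array([ 438.09, -280.4 ,  -25.59]), 'ee_rot': array([-1.7994e+02,  9.0000e-02,  3.2980e+01]), 'force': array([-0.03,  0.15,  1.  ]), 'qpos': array([-3.3850e+01,  2.5810e+01,  1.1173e+02, -9.0000e-02,  4.2540e+01,
        2.3240e+01]), 'gripper_width': np.float64(12.05), 'gripper_force': np.float64(20.0)}
orange [ 386  315   37   56 1716] [403.3 343. ] [[391, 316], [386, 369], [421, 369], [418, 318]]
orange [386 414  36  10 340] [403.8 418.3] [[386, 415], [392, 423], [421, 420], [421, 414]]
```

Gripped: width 12.05 mm, 20 N. The slide's underside is 27.6 mm behind the reported TCP. I'll lift and check.

Emit:
{"method": "send_rows", "body": {
  "targets": "0 0 -0.02 0 0 0 0;0 0 -0.045 0 0 0 0;0 0 -0.075 0 0 0 0;0 0 -0.105 0 0 0 0;0 0 -0.135 0 0 0 0;0 0 -0.16 0 0 0 0;0 0 -0.17 0 0 0 0;0 0 -0.17 0 0 0 0;0 0 -0.17 0 0 0 0;0 0 -0.17 0 0 0 0"
}}

```text
time_s: 16.02
ee_pos: [437.2, -279.7, 142.3]
ee_rot: [-179.7, 0.2, 33.0]
force: [1.1, 0.4, -1.0]
gripper_width: 11.9
gripper_force: 20.0
```

```bash
cat >> h.py <<'E'
def place(h,a=.337,dx=0,dy=0,off=(-.4,-.4,-27.6),wc=(513.7,274.0),yaw=10.7):
    c,s=np.cos(a),np.sin(a); rz=R.from_euler('z',yaw,degrees=True)
    Rt=down(yaw,np.degrees(a)); S=rz.apply([-40+40*c-5*s,0,6+29+40*s+5*c])+[*wc,0]
    S=S+Rt.apply([dx,-dy,-h]); return S-Rt.apply(off),Rt
E
python3 seg.py s6; python3 -c "
from h import *
row([385,0,145],down(20)); p,r=place(50); print(p); row(p,r)"
```

```text
{'time_s': np.float64(16.02), 'ee_pos': array([ 437.24, -279.7 ,  142.29]), 'ee_rot': array([-179.75,    0.18,   32.98]), 'force': array([ 1.12,  0.39, -1.05]), 'qpos': array([-3.383e+01,  1.488e+01,  9.964e+01, -7.000e-02,  6.578e+01,
        2.322e+01]), 'gripper_width': np.float64(11.88), 'gripper_force': np.float64(20.0)}
orange [ 386  315   37   56 1802] [403.3 343.2] [[391, 316], [386, 369], [421, 369], [418, 318]]
orange [386 414  36  10 338] [403.9 418.3] [[386, 415], [392, 423], [421, 420], [421, 414]]
white [    0     0   758   372 95341] [448.8 181.9] 
white [ 609  376  191   36 6189] [707.7 394.2] [[609, 392], [620, 402], [618, 410], [799, 411], [799, 380], [755, 380], [764, 376], [625, 376], [629, 379]]
white [  35  375  180   44 5726] [131.8 392.3] [[35, 375], [44, 392], [86, 410], [87, 404], [110, 411], [108, 404], [129, 411], [214, 415], [209, 416], [214, 415], [211, 376]]
white [ 370  255   68   62 4062] [403.6 284.5] [[371, 255], [372, 314], [436, 314], [437, 255]]
white [ 589  413  114   27 2256] [638.5 424.2] [[589, 430], [638, 439], [681, 428], [702, 414], [594, 413]]
0.1084 -0.2630 -0.0019 -0.25 0.22 12.98
[503.0318766  271.57715921  74.21733039]
0.3555 -0.4263 0.0688 -3.99 19.30 22.03
```

Emit:
{"method": "send_rows", "body": {
  "targets": "0.015 -0.036 0 0 0 2 0;0.03 -0.072 0 0 0 4 0;0.046 -0.11 0 0 0 6 0;0.061 -0.147 0 0 0 8 0;0.076 -0.184 0 0 0 10 0;0.091 -0.222 0 0 0 12 0;0.108 -0.258 0 0 0 13 0;0.135 -0.288 0 0 0 14 0;0.165 -0.31 0 0 0 15 0;0.195 -0.335 0 0 0 16 0;0.225 -0.355 0 0 0 17 0;0.225 -0.355 0 0 0 17 0"
}}

```text
time_s: 17.07
ee_pos: [435.8, 144.9, 142.9]
ee_rot: [-179.8, 0.1, 16.2]
force: [0.1, -0.7, -0.2]
gripper_width: 12.0
gripper_force: 20.0
```

Run:
```python
from h import *
st(); p,r=place(50); row(p,r)
c=cam('s6'); Rt=R.from_euler('xyz',[-179.75,.18,32.98],degrees=True); tp=[437.24,-279.7,142.29]
for o in ((-.4,-.4,-32.6),): print((pix(c,Rt.apply(np.array([[38,-13,0],[38,13,0]])+o)+tp)/.64).round(1))
```

```text
{'time_s': np.float64(17.07), 'ee_pos': array([435.83, 144.94, 142.89]), 'ee_rot': array([-1.7985e+02,  5.0000e-02,  1.6230e+01]), 'force': array([ 0.14, -0.72, -0.22]), 'qpos': array([ 16.84,   9.41, 106.88,   0.17,  63.76,  90.53]), 'gripper_width': np.float64(11.97), 'gripper_force': np.float64(20.0)}
0.1000 -0.1026 0.0689 -1.08 19.35 5.45
[[366.3 255.2]
 [433.7 255.2]]
```

The image shows the slide about 1.6 mm further along tool +y than assumed, so I'll update the offset and go to 50 mm above the slope, tilted.

```bash
sed -i 's/off=(-.4,-.4,-27.6)/off=(-.4,1.2,-27.6)/' h.py; python3 -c "
from h import *
p,r=place(50); print(p); row(p,r)"
```

```text
[502.73481001 273.14933968  74.21733039]
0.1001 -0.1042 0.0689 -1.08 19.35 5.45
```

Emit:
{"method": "send_rows", "body": {
  "targets": "0.015 -0.016 0.01 -0.2 3 1 0;0.03 -0.034 0.02 -0.4 6 2 0;0.047 -0.052 0.03 -0.6 9 3 0;0.064 -0.07 0.042 -0.8 12 4 0;0.08 -0.088 0.054 -1 15 5 0;0.095 -0.1 0.065 -1.1 18 5.4 0;0.1 -0.104 0.069 -1.1 19.3 5.4 0;0.1 -0.104 0.069 -1.1 19.3 5.4 0;0.1 -0.104 0.069 -1.1 19.3 5.4 0;0.1 -0.104 0.069 -1.1 19.3 5.4 0;0.1 -0.104 0.069 -1.1 19.3 5.4 0"
}}

```text
time_s: 17.98
ee_pos: [501.7, 266.8, 75.5]
ee_rot: [179.8, -19.2, 10.5]
force: [0.1, 0.1, -1.5]
gripper_width: 11.8
gripper_force: 20.0
```

```bash
python3 seg.py s7
python3 - <<'E'
from h import *
p,r=place(50);print(p);row(p,r); p,r=place(10);row(p,r)
c=cam('s7')
print('model wedge plate',(pix(c,plate_pts([513.7,274,10.7,.337,6]))/.64).round(1).tolist())
print('model dot',(pix(c,R.from_euler('z',10.7,degrees=True).apply([[52,0,14]])+[513.7,274,0])/.64).round(1))
import cv2
im=cv2.imread('pics/s7.png'); h,sa,v=cv2.split(cv2.cvtColor(im,cv2.COLOR_BGR2HSV))
m=(((h<5)|(h>175))&(sa>200)&(v>100)).astype(np.uint8); k,_,a,ct=cv2.connectedComponentsWithStats(m); print('red',[(a[i],ct[i].round(1)) for i in range(1,k) if a[i,4]>40])
m=((h>18)&(h<32)&(sa>150)&(v>60)).astype(np.uint8); k,_,a,ct=cv2.connectedComponentsWithStats(m); print('yel',[(a[i],ct[i].round(1)) for i in range(1,k) if a[i,4]>100])
E
```

```text
{'time_s': np.float64(17.98), 'ee_pos': array([501.73, 266.79,  75.53]), 'ee_rot': array([179.84, -19.23,  10.5 ]), 'force': array([ 0.07,  0.11, -1.46]), 'qpos': array([ 31.37,  14.39, 115.16, -12.7 ,  33.1 , 120.5 ]), 'gripper_width': np.float64(11.77), 'gripper_force': np.float64(20.0)}
orange [ 387  315   36   56 1868] [404.1 343.6] [[391, 316], [387, 369], [420, 370], [418, 318]]
orange [387 413  35  11 355] [403.9 418.1] [[387, 414], [391, 423], [421, 420], [421, 414]]
white [     0      0    800    371 221121] [425.1 179.6] 
white [   0    0  121  147 7573] [33.3 70.6] [[0, 0], [0, 87], [38, 93], [0, 90], [0, 120], [30, 132], [61, 132], [60, 137], [71, 134], [120, 146], [40, 91], [61, 0]]
white [  70  413  151   62 6912] [140.  437.2] [[70, 415], [82, 474], [119, 473], [137, 453], [220, 453], [214, 413]]
white [ 354  228   84  102 6626] [394.  273.9] [[421, 231], [354, 232], [358, 329], [375, 312], [436, 313], [437, 256], [421, 254]]
white [ 588  414   82   61 4516] [630.5 442.7] [[594, 414], [588, 446], [607, 474], [665, 473], [669, 414]]
[502.73481001 273.14933968  74.21733039]
0.0015 -0.0060 0.0020 0.23 0.06 -0.19
0.0015 -0.0062 0.0420 0.23 0.06 -0.19
model wedge plate [[361.1, 376.8], [423.3, 376.5], [357.0, 230.0], [424.5, 229.7]]
model dot [[392.7 219.9]]
red [(array([385, 211,  16,   6,  53], dtype=int32), array([392.6, 213.2]))]
yel [(array([381, 216,  21,  13, 230], dtype=int32), array([390.8, 222.4])), (array([ 753,  245,   47,   38, 1329], dtype=int32), array([779. , 264.2])), (array([447, 351,  13,  83, 734], dtype=int32), array([453.9, 392.5])), (array([349, 352,  13,  82, 656], dtype=int32), array([353.7, 393.1])), (array([  121,   447,   484,    28, 10016], dtype=int32), array([380.4, 462.8]))]
```

```bash
sed -i 's/wc=(513.7,274.0)/wc=(513.6,274.7)/' h.py; python3 -c "
from h import *
p,r=place(12); print(p); row(p,r)"
```

```text
[514.98131878 276.18223673  38.35479684]
0.0015 -0.0069 0.0400 0.23 0.06 -0.19
```

Emit:
{"method": "send_rows", "body": {
  "targets": "0.0015 -0.004 0.005 0.2 0 -0.2 0;0.0015 -0.007 0.015 0.2 0 -0.2 0;0.0015 -0.007 0.028 0.2 0 -0.2 0;0.0015 -0.007 0.036 0.2 0 -0.2 0;0.0015 -0.007 0.04 0.2 0 -0.2 0;0.0015 -0.007 0.04 0.2 0 -0.2 0;0.0015 -0.007 0.04 0.2 0 -0.2 0;0.0015 -0.007 0.04 0.2 0 -0.2 0;0.0015 -0.007 0.04 0.2 0 -0.2 0"
}}

```text
time_s: 18.78
ee_pos: [514.6, 276.9, 38.4]
ee_rot: [180.0, -19.3, 10.8]
force: [0.3, 0.0, -0.6]
gripper_width: 11.6
gripper_force: 20.0
```

```bash
python3 seg.py s8|grep -v orange
python3 - <<'E'
from h import *
p,r=place(12);print(p);row(p,r); c=cam('s8')
print('model wedge plate',(pix(c,plate_pts([513.6,274.7,10.7,.337,6]))/.64).round(1).tolist())
E
```

```text
{'time_s': np.float64(18.78), 'ee_pos': array([514.65, 276.95,  38.42]), 'ee_rot': array([179.98, -19.27,  10.76]), 'force': array([ 0.26,  0.02, -0.62]), 'qpos': array([ 31.45,  18.53, 115.92, -14.33,  28.19, 122.31]), 'gripper_width': np.float64(11.63), 'gripper_force': np.float64(20.0)}
white [     0      0    800    371 236253] [419.2 175.3] 
white [ 588  414  145   61 8008] [659.9 442.8] [[594, 414], [588, 446], [607, 474], [724, 471], [732, 414]]
white [  70  413  151   62 6926] [140.1 437.3] [[70, 415], [83, 473], [119, 474], [137, 453], [220, 453], [214, 413]]
white [ 364  240   82   78 5631] [404.  278.4] [[445, 247], [413, 245], [409, 240], [365, 244], [366, 317], [375, 312], [441, 315]]
white [ 577  569  131   31 3763] [644.2 584.4] [[577, 599], [702, 599], [707, 569], [601, 570], [582, 582]]
[514.98131878 276.18223673  38.35479684]
0.0002 0.0008 0.0001 -0.00 0.04 0.06
model wedge plate [[368.3, 415.9], [441.7, 415.9], [365.0, 244.0], [445.8, 244.1]]
```

The wedge plate spans columns 365–445 at row 244, matching the model, and the slide (371–437) is centred over it. I'll lower in guarded steps.

Emit:
{"method": "send_rows", "body": {
  "targets": "0 0.0004 0.003 0 0 0 0;0 0.0004 0.006 0 0 0 0;0 0.0004 0.008 0 0 0 0;0 0.0004 0.009 0 0 0 0;0 0.0004 0.009 0 0 0 0;0 0.0004 0.009 0 0 0 0"
}}

```text
time_s: 19.33
ee_pos: [517.3, 276.9, 29.2]
ee_rot: [180.0, -19.2, 10.8]
force: [-0.0, 0.3, -0.4]
gripper_width: 12.0
gripper_force: 20.0
```

Emit:
{"method": "send_rows", "body": {
  "targets": "0 0 0.0005 0 0 0 0;0 0 0.001 0 0 0 0;0 0 0.001 0 0 0 0;0 0 0.001 0 0 0 0"
}}

```text
time_s: 19.67
ee_pos: [517.8, 277.0, 28.8]
ee_rot: [180.0, -19.2, 10.8]
force: [-2.0, -0.7, 2.8]
gripper_width: 11.7
gripper_force: 20.0
```

```bash
cat > q.py <<'E'
from h import *
s=st(); Rt=R.from_euler('xyz',s['ee_rot'],degrees=True); print('tool force',Rt.inv().apply(s['force']).round(2),'torque',Rt.inv().apply(s['torque']).round(3)); p,r=place(0); row(p,r)
E
python3 q.py
```

```text
{'time_s': np.float64(19.67), 'ee_pos': array([517.76, 277.05,  28.76]), 'ee_rot': array([179.97, -19.25,  10.76]), 'force': array([-2.01, -0.67,  2.76]), 'qpos': array([ 31.26,  19.54, 116.19, -14.82,  26.94, 122.71]), 'gripper_width': np.float64(11.71), 'gripper_force': np.float64(20.0)}
tool force [-1.08  0.29 -3.3 ] torque [-0.078 -0.341  0.004]
0.0004 0.0003 0.0020 0.01 0.06 0.06
```

Emit:
{"method": "send_rows", "body": {
  "targets": "0 0 0.0004 0 0 0 0;0 0 0.0008 0 0 0 0;0 0 0.0008 0 0 0 0;0 0 0.0008 0 0 0 0;0 0 0.0008 0 0 0 0"
}}

```text
time_s: 20.08
ee_pos: [518.6, 277.3, 28.7]
ee_rot: [180.0, -19.3, 10.8]
force: [-3.5, -1.1, 7.3]
gripper_width: 11.6
gripper_force: 20.0
```

```bash
python3 q.py
python3 - <<'E'
from h import *
from workcell import env,eyes
a=[]
for i in range(6):
    eyes.grab_frame('wrist'); s=env.state(); Rt=R.from_euler('xyz',s['ee_rot'],degrees=True)
    a.append(np.r_[Rt.inv().apply(s['force']),Rt.inv().apply(s['torque'])])
print(np.mean(a,0).round(3),np.std(a,0).round(3))
E
```

```text
{'time_s': np.float64(20.08), 'ee_pos': array([518.63, 277.3 ,  28.7 ]), 'ee_rot': array([179.99, -19.34,  10.77]), 'force': array([-3.52, -1.11,  7.33]), 'qpos': array([ 31.24,  19.58, 116.17, -14.9 ,  26.83, 122.76]), 'gripper_width': np.float64(11.6), 'gripper_force': np.float64(20.0)}
tool force [-1.03  0.43 -8.13] torque [-0.293 -0.173  0.02 ]
-0.0004 0.0004 0.0016 -0.01 -0.03 0.06
[-0.54   1.018 -6.922 -0.276 -0.164  0.014] [0.501 0.505 0.549 0.028 0.02  0.009]
```

```bash
python3 seg.py s9
python3 - <<'E'
from h import *
c=cam('s9')
print('model wedge plate',(pix(c,plate_pts([513.6,274.7,10.7,.337,6]))/.64).round(1).tolist())
import cv2
g=cv2.cvtColor(cv2.imread('pics/s9.png'),cv2.COLOR_BGR2GRAY); g8=cv2.cvtColor(cv2.imread('pics/s6.png'),cv2.COLOR_BGR2GRAY)
for col in (378,404,430): print(col,g[236:270,col].tolist())
for r in (262,275,300): print(r,g[r,355:382].tolist(),g[r,430:456].tolist())
E
```

```text
{'time_s': np.float64(20.38), 'ee_pos': array([518.62, 277.32,  28.7 ]), 'ee_rot': array([179.99, -19.34,  10.77]), 'force': array([-2.47, -0.41,  6.27]), 'qpos': array([ 31.24,  19.58, 116.17, -14.89,  26.83, 122.76]), 'gripper_width': np.float64(12.15), 'gripper_force': np.float64(20.0)}
orange [ 386  315   37   56 1879] [404.2 343.7] [[391, 316], [387, 369], [420, 370], [418, 318]]
orange [387 413  35  11 363] [403.9 417.9] [[387, 414], [391, 423], [421, 420], [417, 413]]
white [     0      0    800    371 239914] [417.  174.3] 
white [ 588  414  150   60 8313] [662.7 442.6] [[594, 414], [588, 446], [607, 473], [726, 472], [736, 414]]
white [  70  413  151   62 6946] [139.9 437.4] [[70, 415], [83, 474], [119, 474], [137, 453], [220, 453], [214, 413]]
white [ 361  243   86   77 5774] [402.8 280.2] [[446, 250], [405, 243], [362, 247], [363, 319], [376, 312], [442, 316]]
white [ 577  569  131   31 3763] [644.2 584.4] [[577, 599], [702, 599], [707, 569], [601, 570], [582, 582]]
model wedge plate [[365.6, 429.0], [442.7, 429.0], [361.9, 249.0], [447.1, 249.1]]
378 [68, 68, 68, 68, 66, 
[... 541 characters left out ...]
27, 226, 219, 217, 218, 219, 219, 219, 220, 219, 220, 219, 220, 221] [222, 221, 222, 222, 224, 227, 227, 173, 131, 155, 168, 169, 172, 178, 178, 162, 107, 43, 19, 25, 39, 44, 43, 42, 43, 44]
275 [70, 69, 67, 63, 48, 70, 128, 203, 247, 237, 230, 228, 228, 228, 227, 222, 219, 220, 220, 220, 219, 219, 219, 218, 219, 223, 231] [220, 221, 222, 222, 223, 224, 223, 187, 156, 164, 169, 171, 176, 181, 174, 120, 58, 30, 21, 31, 41, 46, 45, 45, 46, 46]
300 [68, 69, 67, 61, 37, 51, 107, 194, 251, 239, 231, 229, 228, 228, 227, 227, 226, 223, 219, 218, 218, 218, 218, 219, 219, 221, 225] [220, 220, 220, 220, 223, 222, 216, 189, 164, 165, 169, 173, 176, 174, 158, 103, 47, 29, 22, 31, 41, 46, 45, 45, 45, 44]
```

The slide lies flush: centre of pressure about 8 mm from the middle, unrotated in the grip and centred at column 404 on the plate. It is pressed with about 7 N, so I'll hand in.

```bash
python3 -c "
from workcell import env
print(env.job_done())"
```

```text
the job is handed in; nothing more can be done
None
```

I handed the job in: by my measurements the wedge is home in the pocket with its raised end at the red dot, and the slide is still gripped, flush and centred on the plate at about 7 N; the hand-in call gave no verdict.

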